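# Offer a bath ball over its gift box with the shop's tongs

### The job

Pick up the serving tongs by their teal pads, close them on the purple bath ball, lift it off its seat and carry it over the open gift box, so that the customer can look at it before it is packed. Finish while still holding: the ball gripped between the tips of the tongs, clear above the middle of the box, not let go and not put down. Touch the balls only with the tongs, do not drop the purple one, and leave the other two balls on their seats and the goods around undisturbed.

Things in the scene. Friction and masses are not known exactly. Their poses are not given: they have to be found in the camera images.
- tongs: Sprung serving tongs lying flat, steel with teal grip pads, 182 mm long, 34 mm high, 0.12 kg, standing on a flat foot. Origin: hinge at the tail, at the underside; x along the centre line to the tips, z up. The arms close about the hinge in the x-y plane, both by the same angle; left alone they spring fully open: 58 mm over the teal pads, 72 mm clear between the tips
- tongs_grip (a point): midway between the teal pads, 85 mm from the hinge, 17 mm above the underside, near the centre of mass; axes as the tongs. Each pad is 52 mm along x, z 2 to 34 mm. Squeeze them across y. Each springs back with 6 N at first, 9 N when closed on a ball (then 40 mm over the pads). Held about 50 mm over the pads (faces then parallel), the tongs stay gripped with the tips 56 mm apart
- tongs_tip (a point): midway between the two tips, where a ball is held: on the centre line 165 mm from the hinge, 80 mm past tongs_grip, at its height. The tips are shallow cups 32 mm long, 30 mm high, some 6 mm thick. Pressing the pads 1 mm closer brings the tips 1.95 mm closer
- tongs_left (a joint): closing angle of each arm of the tongs, rad: 0 fully open, 0.11 closed on a ball, 0.16 fully shut (31 mm over the pads, tips 18 mm apart)
- purple_ball: purple bath ball, 36 mm in diameter with a fine seam, 0.03 kg, hard. Origin at its centre. A wide basket stands to the left of the board and nearer the robot (x 0.43 to 0.62, y above -0.02): keep the gripper and the tail of the tongs clear of it
- yellow_ball: yellow bath ball, 36 mm, like the purple one. Origin at its centre
- green_ball: green bath ball, 36 mm, like the purple one. Origin at its centre
- board: fixed pale wooden board, 56 x 212 x 14 mm, long side along its y, origin at the centre of its underside. Three seats at y = -78, 0, +78 mm, each of four brass prongs 34 mm above the table at the top, within 12.5 mm of the seat axis. One ball lies loose on each, centre 50 mm above the table, in any order. The board's -x side faces the robot: tongs along its +x come in square to the row
- gift_box_mouth (a point): centre of the mouth of the open cardboard gift box with a white liner, 55 mm above the table. The box is fixed, 90 x 105 mm outside (longer along its y), 55 mm high, walls 4 mm
- carton: bystander: white soap carton, 56 x 56 x 60 mm, loose. Origin at the centre of its underside
- card: bystander: price card in a slotted wooden block, 22 x 72 x 58 mm, loose. Origin at the centre of its underside
- carved_box: bystander: small reddish carved wooden box, 53 x 65 x 37 mm, loose. Origin at the centre of its underside
There are look-alikes about, which are no part of the job. Several things have the shape of the purple_ball; the one meant has the colours described above.

How it is judged:
By the outcome, as a careful person would: the job done as asked, in the order asked, and still so for the second after the job is handed in, while the arm keeps its last pose, push and grip.
It also fails if it takes over 48 s, if anything falls off the work surface, if the arm or the gripper's body presses on something with over 40 N, if the wrist force passes 120 N, or if a joint passes its speed limit or range.

### The arm

A 6-joint arm with a two-finger parallel gripper is mounted at the origin on a cart in front of the work surface, level with it; the furniture and walls round the work are solid. World frame = base frame: x ahead of the robot, y to its left, z up, the work surface at z = 0. Lengths are in mm, angles in rad, forces in N, time in s.
With the tool pointing down it reaches from about 325 to 775 mm from the base axis. Payload 5.5 kg.
Tool frame: the origin (TCP) lies at the very end of the fingers, on their centre line; the grasp point (between the pads) lies 19 mm behind it (robot.grasp_offset is the distance from the TCP to the grasp point, in mm); z points along the fingers, y is the line along which they close (so a half turn about z gives the same grasp; the last joint's range is limited). The gripper opens to 85 mm and grips with 20 to 120 N. Pads are 22 mm wide; open, the fingers measure 114 mm over their backs; the gripper's body (76 mm by 85 mm) begins 54 mm behind the grasp point. The pads swing forward as they close: fully open they stand 13 mm farther back than shut.
Start: joints at [-1.163, 0.091, 1.231, -0, 1.82, -0.057], TCP at [268.948, -536.361, 231.275] pointing down, gripper open.
Joint ranges: [-2.87, 2.87], [-0.86, 2.18], [0.17, 2.46], [-1.51, 4.65], [0.06, 2.69], [-2.65, 2.65]. Speed limits (rad/s): [2.57, 2.57, 3.01, 3.14, 3.14, 3.14].

### API

Orientations are given as a rotation vector (axis times angle).
In Python, from plant import read_state, viewer, hand_in, robot gives the robot as it stands. The module is installed in compiled form; this text tells all that it offers.
- The arm moves only by the shell command python3 -m crank 'ROWS'. ROWS is JSON, a list of rows, each a list of 3 entries, a list of its own where there are three numbers: the shift along the tool's x, y, z in m, then the turn, a rotation vector about the tool's x, y, z in degrees, then the finger opening in m, from 0 to 0.0854. In form: [[[dx, dy, dz], [ax, ay, az], claw], ...]. A call has exactly 8 rows; each row shifts and turns the commanded pose from where the row before left it, along the tool's axes as they then stand; what a row does not reach is not made up. A row lasts 1/10 s, in which the tool goes at most 50 mm and 8.59 degrees, less where a joint would pass 70% of its speed; a pose out of reach is approached as far as the arm can. A call with a gripper value outside its range is refused whole. The fingers move at their own pace and stop on an object; the grip force is fixed at half the most. Time passes only in rows, so rows that do not move let the fingers close, or fill a call up. It gives the time, the measured TCP pose, the force, the opening and the grip force at its end, in the units of the state.
- read_state(): the state, without advancing time (a new reading comes with each control period).
- viewer.snapshot(name): name is "side" or "top"; returns (picture, depth): 384x512x3 uint8, red, green, blue; 384x512 float32, mm along the optical axis (not along the pixel's ray), 0 where there is no reading.
- viewer.calibration(name): a dict with "fov_y" (degrees; the focal length in pixels is half the picture's height over the tangent of half this angle, whatever the lens; pixels are square), "cx", "cy" (the principal point, pixels), "R" (3x3) and "t" (3): a world point X has camera coordinates R X + t. Camera axes: x right, y down, z forward; pixel columns grow to the right and rows downward; lengths in mm; the calibration is good to about 2 mm. A picture is of the moment at which its call begins. calibration takes no time and is no camera call.
- hand_in(): hands the job in; it is judged then, once.
The state is a dict: "time": time; "joint_positions": joint angles; "dq": joint speeds; "effort": joint torques, N m; "tcp_pos": TCP position; "ee_rot": TCP orientation; "wrist_force": force on the tool from outside, world axes, zero at the start; "torque": the same for the moment, N m; "grip_width": finger opening in mm; "finger_force": force on a finger pad.
Only numpy, scipy, OpenCV 4.12 (cv2) and the standard library are available. Lean on these libraries where they do the work, as an engineer would, in place of code of your own. Each camera call takes 0.05 s, during which the arm holds its last target. There are 200 camera calls.

## Working session

There is one attempt and no reset: what is moved stays moved. The work goes in short steps, Python scripts to look and compute and a shell command to move; the robot and the scene stay as the last step left them, time stands still between calls to the robot, and variables do not carry over. Pictures are saved under pics/ and viewed, at most 10 in all, crops included, and the job is handed in when it is done.

```bash
mkdir -p pics; python3 - <<'E'
from plant import *
import cv2,numpy as np
for n in("top","side"):
    p,d=viewer.snapshot(n); np.savez(f"{n}0.npz",p=p,d=d); cv2.imwrite(f"pics/{n}0.png",cv2.resize(p[:,:,::-1],(800,600)))
    print(n,viewer.calibration(n))
print(read_state())
E
```

```text
top {'fov_y': 56.825265254808464, 'cx': 254.66180898219034, 'cy': 197.36571415232586, 'R': array([[ 0.02486498, -0.99932872,  0.02690423],
       [-0.99677673, -0.02683691, -0.07560384],
       [ 0.07627511, -0.02493763, -0.99677491]]), 't': array([-66.69453681, 552.52201052, 958.8217974 ])}
side {'fov_y': 56.91337147465409, 'cx': 256.80832273588356, 'cy': 189.16214113887492, 'R': array([[-0.97791054, -0.20842494, -0.01581216],
       [-0.07500716,  0.42052203, -0.9041765 ],
       [ 0.19510229, -0.88301771, -0.42686629]]), 't': array([513.84252426, 113.97017568, 926.6901169 ])}
{'time': 0.1, 'joint_positions': array([-1.16270805e+00,  9.18145404e-02,  1.23181012e+00,  4.92531823e-06,
        1.81979514e+00, -5.66654526e-02]), 'dq': array([ 0.00075611, -0.00165337, -0.00257523, -0.00110365,  0.00145737,
       -0.000337  ]), 'effort': array([ 3.36026285e-03, -4.60216784e+01, -4.19218397e+01, -8.48636250e-05,
        1.07084951e-02, -1.47533740e-05]), 'tcp_pos': array([ 268.83592805, -536.10926718,  230.22017715]), 'ee_rot': array([-3.05540026e+00, -7.23068328e-01,  4.94048408e-04]), 'wrist_force': array([-0.22762104, -0.53239543,  0.11927162]), 'torque': array([ 0.03198444, -0.00924367, -0.01293559]), 'finger_force': 0.0, 'grip_width': 85.33122227832773}
```

View pics/top0.png

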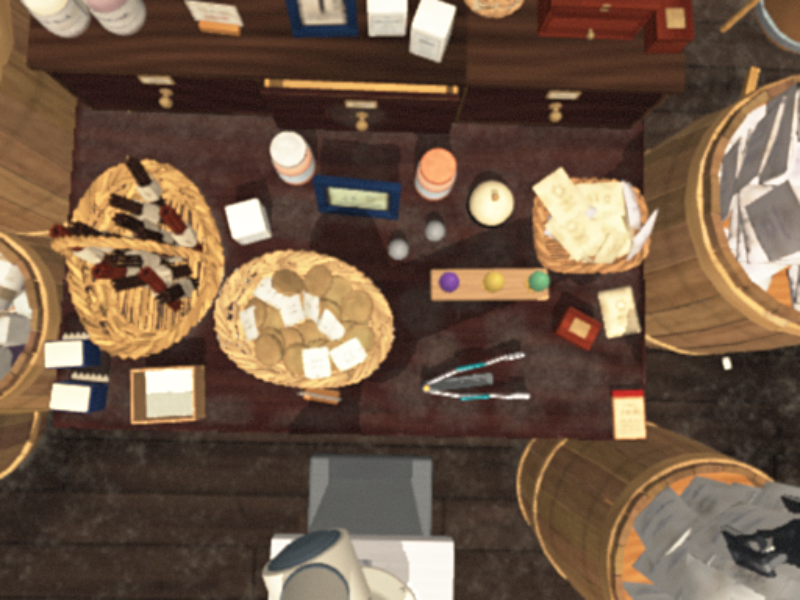

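View pics/side0.png

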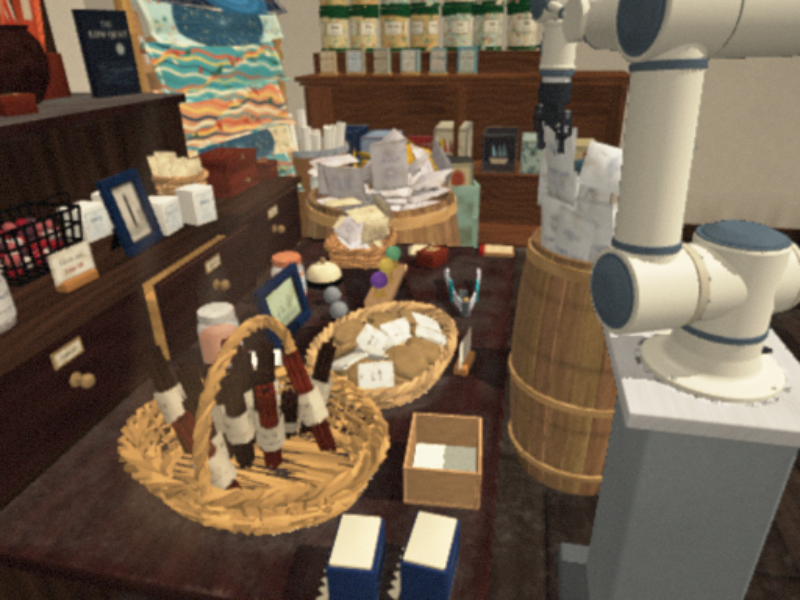

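The top view shows three balls on the board: purple at 800-scale (449,281), yellow (494,281) and green (539,281). The tongs have their hinge at (428,388) and tips at (522,355) and (527,397). The gift box is at (167,394), beside the round basket. The ball-shaped candidates are purple, yellow, green, and two grey balls at (398,249) and (435,230). Only the one at (449,281) is purple and on a board seat, so next I'll measure it and confirm it in a crop.

```bash
cat >h.py <<'E'
import numpy as np,cv2
from plant import viewer
def ray(n,u,v,z):
    c=viewer.calibration(n);f=192/np.tan(np.radians(c["fov_y"]/2))
    R=np.array(c["R"]);o=-R.T@c["t"];d=R.T@np.array([(u-c["cx"])/f,(v-c["cy"])/f,1])
    return o+d*(z-o[2])/d[2]
def pt(n,u,v,dep):
    c=viewer.calibration(n);f=192/np.tan(np.radians(c["fov_y"]/2))
    return np.array(c["R"]).T@(np.array([(u-c["cx"])/f*dep,(v-c["cy"])/f*dep,dep])-c["t"])
def blobs(p,lo,hi,roi,amin=6):
    x0,y0,x1,y1=roi;h=cv2.cvtColor(p,cv2.COLOR_RGB2HSV)
    m=cv2.inRange(h,lo,hi);k=np.zeros_like(m);k[y0:y1,x0:x1]=m[y0:y1,x0:x1]
    n,l,s,c=cv2.connectedComponentsWithStats(k)
    return [(c[i].round(1),s[i].tolist()) for i in range(1,n) if s[i,4]>=amin],k
E
python3 - <<'E'
from h import *
A=np.load("top0.npz");p,d=A["p"],A["d"]
hsv=cv2.cvtColor(p,cv2.COLOR_RGB2HSV)
for nm,lo,hi in(("purple",(120,80,30),(155,255,255)),("yellow",(20,110,120),(35,255,255)),("green",(55,70,50),(85,255,255))):
    for c,s in blobs(p,lo,hi,(272,165,360,195))[0]: print(nm,c,s,ray("top",*c,50).round(1))
print("teal")
for c,s in blobs(p,(80,70,60),(105,255,255),(262,215,350,265),3)[0]: print(c,s,ray("top",*c,30).round(1))
# box: depth heights
b=[]
for v in range(225,280):
  for u in range(75,140):
    if d[v,u]>0:
      q=pt("top",u,v,d[v,u]); b.append((u,v,*q))
b=np.array(b);m=(b[:,4]>48)&(b[:,4]<62);print("rim",m.sum(),b[m][:,:2].min(0),b[m][:,:2].max(0)); r=cv2.minAreaRect(b[m][:,2:4].astype(np.float32));print(r)
# tongs points by height
b=[]
for v in range(218,265):
  for u in range(264,345):
    if d[v,u]>0:
      q=pt("top",u,v,d[v,u]); b.append((u,v,*q))
b=np.array(b);m=(b[:,4]>20);print(m.sum());
for r in b[m][np.argsort(b[m][:,0])][::12]:print(r.round(0))
cv2.imwrite("pics/crop1.png",cv2.resize(p[160:270,262:372,::-1],(600,600),interpolation=cv2.INTER_CUBIC))
E
```

```text
purple [287.1 180.1] [281, 175, 13, 12, 114] [ 601.  -138.1   50. ]
yellow [315.7 179.7] [310, 174, 13, 12, 125] [ 604.3 -215.6   50. ]
yellow [338.3 182.5] [337, 180, 4, 6, 6] [ 598.4 -277.3   50. ]
green [344.9 179.4] [339, 174, 13, 12, 114] [ 607.4 -295.2   50. ]
teal
[301.2 234.1] [292, 232, 19, 5, 56] [ 456.4 -181.6   30. ]
[304.1 254.1] [294, 252, 19, 5, 48] [ 402.5 -190.3   30. ]Traceback (most recent call last):
  File "<stdin>", line 13, in <module>
  File "h.py", line 8, in pt
    c=viewer.calibration(n);f=192/np.tan(np.radians(c["fov_y"]/2))
ValueError: time passes only in moves, steps and waits
```

```bash
sed -i 's/^from plant import viewer/from plant import viewer\nC={n:viewer.calibration(n) for n in("top","side")}/; s/viewer.calibration(n);f/C[n];f/' h.py
python3 - <<'E'
from h import *
A=np.load("top0.npz");p,d=A["p"],A["d"]
def pts(u0,v0,u1,v1):
    return np.array([(u,v,*pt("top",u,v,d[v,u])) for v in range(v0,v1) for u in range(u0,u1) if d[v,u]>0])
b=pts(75,225,140,280)
m=(b[:,4]>48)&(b[:,4]<62);print("rim",m.sum(),b[m][:,:2].min(0),b[m][:,:2].max(0),b[m][:,4].mean()); r=cv2.minAreaRect(b[m][:,2:4].astype(np.float32));print(r)
b=pts(264,218,345,265)
m=(b[:,4]>20);print(m.sum());
for r in b[m][np.argsort(b[m][:,0])][::10]:print(r.round(0))
b=pts(130,150,262,262);m=b[:,4]>20
print("basket max h",b[m&(b[:,0]>140)&(b[:,1]>165)][:,2:].max(0),b[m&(b[:,0]>140)&(b[:,1]>165)][:,2:].min(0))
b=pts(40,95,145,235);print("wine basket",b[:,2:].max(0),b[b[:,4]>15][:,2:].min(0))
b=pts(188,245,222,262);print("card",b[b[:,4]>15][:,2:].max(0),b[b[:,4]>15][:,2:].min(0))
cv2.imwrite("pics/crop1.png",cv2.resize(p[160:270,262:372,::-1],(600,600),interpolation=cv2.INTER_CUBIC))
E
```

```text
rim 270 [ 84. 225.] [125. 270.] 53.68547479351888
((410.7359924316406, 339.26776123046875), (117.33824920654297, 105.53997039794922), 3.9334921836853027)
257
[270. 246. 422. -97.  27.]
[ 272.  247.  420. -102.   35.]
[ 274.  250.  412. -108.   32.]
[ 275.  244.  428. -111.   25.]
[ 280.  242.  433. -125.   25.]
[ 283.  251.  409. -133.   24.]
[ 287.  252.  407. -144.   27.]
[ 291.  237.  448. -154.   25.]
[ 293.  253.  405. -160.   27.]
[ 295.  254.  403. -165.   36.]
[ 297.  236.  451. -170.   29.]
[ 299.  255.  400. -176.   34.]
[ 300.  255.  400. -179.   29.]
[ 302.  235.  454. -183.   34.]
[ 304.  255.  400. -190.   29.]
[ 307.  233.  460. -198.   30.]
[ 309.  232.  463. -202.   34.]
[ 312.  232.  463. -212.   26.]
[ 316.  231.  466. -223.   24.]
[ 320.  229.  471. -234.   24.]
[ 324.  228.  474. -245.   24.]
[ 327.  252.  409. -254.   24.]
[ 328.  229.  472. -255.   32.]
[ 330.  253.  407. -261.   32.]
[ 332.  228.  475. -265.   35.]
[ 336.  254.  404. -279.   26.]
basket max h [635.11936889 252.95501519  78.68710443] [393.62729618 -43.14908329  20.0052134 ]
wine basket [894.25956764 770.20320122 213.86004721] [440.24615256 237.92027843  15.0249656 ]
card [423.15675034 120.67326331  60.21885803] [387.77713668  34.174186    15.0437692 ]
```

View pics/crop1.png

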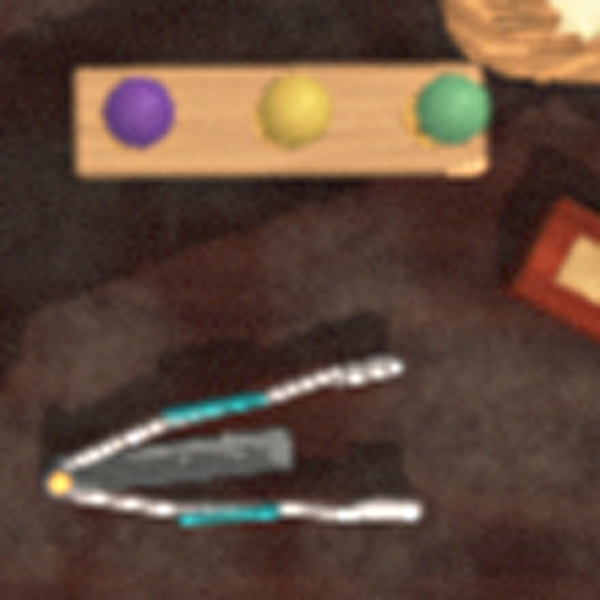

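The crop shows purple at the left end of the board (crop pixel 138,112), with yellow and green to its right. That matches the description, so it is the ball I want; the grey balls stand off the board. The tongs hinge is at (60,484) in the crop, with the teal pads at (215,408) and (230,514).

Grip point ≈ (429,-186). The tongs' heading is about -81°, and the ball spacing measures 78 mm as expected. First I'll move over the tongs while staying high.

```bash
python3 -m crank '[[[0.0375,-0.030,0],[0,0,0],0.085],[[0.0375,-0.030,0],[0,0,0],0.085],[[0.0375,-0.030,0],[0,0,0],0.085],[[0.0375,-0.030,0],[0,0,0],0.085],[[0.0375,-0.030,0],[0,0,0],0.085],[[0.0375,-0.030,0],[0,0,0],0.085],[[0.0375,-0.030,0],[0,0,0],0.085],[[0.0375,-0.030,0],[0,0,0],0.085]]'
python3 -m crank '[[[0,0,0],[0,0,-8.5],0.085],[[0,0,0],[0,0,-8.5],0.085],[[0,0,0],[0,0,-8.5],0.085],[[0,0,0],[0,0,-8.5],0.085],[[0,0,0],[0,0,-8.5],0.085],[[0,0,0],[0,0,-8.5],0.085],[[0,0,0],[0,0,-8.5],0.085],[[0,0,0],[0,0,-8.5],0.085]]'
cat >>h.py <<'E'
from scipy.spatial.transform import Rotation as Ro
def st(target=None,yaw=None):
    from plant import read_state
    s=read_state();R=Ro.from_rotvec(s["ee_rot"]).as_matrix();y=np.degrees(np.arctan2(R[1,0],R[0,0]))
    print("t",round(s["time"],2),"tcp",s["tcp_pos"].round(1),"yaw",y.round(2),"zdir",R[:,2].round(3),"w",round(s["grip_width"],1),"ff",s["finger_force"],"F",s["wrist_force"].round(1),"q",s["joint_positions"].round(2))
    if target is not None: print("shift tool",(R.T@(np.array(target)-s["tcp_pos"])).round(1))
    if yaw is not None: print("turn tool z",-((yaw-y+180)%360-180))
E
python3 - <<'E'
from h import *
A=np.load("top0.npz");p=A["p"]
c=[ray("top",*q,34) for q in((301.2,234.1),(304.1,254.1))];print(np.array(c).round(1))
g=(c[0]+c[1])/2;h=ray("top",273,248.7,30);print("grip",g,"hinge",h,np.degrees(np.arctan2(*(g-h)[1::-1])),np.linalg.norm((g-h)[:2]))
st((g[0],g[1],100),98.8)
# refine hinge by brass colour
print(blobs(p,(15,110,120),(32,255,255),(266,240,282,256),2)[0])
E
```

```text
time: 0.9
tcp_pos: [429.8, -185.4, 231.0]
ee_rot: [-3.057, -0.723, 0.0]
wrist_force: [1.6, -0.4, 0.7]
grip_width: 85.1
finger_force: 0.0
time: 1.7
tcp_pos: [429.4, -187.2, 230.8]
ee_rot: [-2.122, -2.315, 0.0]
wrist_force: [0.4, -0.4, 0.1]
grip_width: 85.1
finger_force: 0.0
[[ 456.5 -181.    34. ]
 [ 402.8 -189.7   34. ]]
grip [ 429.64633219 -185.33140512   34.        ] hinge [ 415.10162005 -105.40572924   30.        ] -79.68629162980858 81.23830572050107
t 1.7 tcp [ 429.4 -187.2  230.8] yaw 94.99 zdir [-0.001  0.    -1.   ] w 85.1 ff 0.0 F [ 0.4 -0.4  0.1] q [-0.48 -0.26  1.57  0.    1.84 -0.57]
shift tool [  1.8   0.5 130.8]
turn tool z -3.813790548155964
[(array([272.4, 248. ]), [271, 246, 4, 5, 14])]
```

```bash
python3 -m crank '[[[0,0,0.02],[0,0,-4.3],0.085],[[0,0,0.045],[0,0,0],0.085],[[0,0,0.045],[0,0,0],0.085],[[0,0,0.045],[0,0,0],0.085],[[0,0,0.03],[0,0,0],0.085],[[0,0,0],[0,0,0],0.085],[[0,0,0],[0,0,0],0.085],[[0,0,0],[0,0,0],0.085]]'
python3 - <<'E'
from h import *
st((430,-186.3,2),99.3)
from plant import viewer
p,d=viewer.snapshot("side");cv2.imwrite("pics/s1.png",cv2.resize(p[140:230,230:350,::-1],(800,600),interpolation=cv2.INTER_CUBIC))
E
```

```text
time: 2.5
tcp_pos: [430.9, -188.0, 48.9]
ee_rot: [2.039, 2.385, 0.001]
wrist_force: [0.6, 0.2, 0.2]
grip_width: 84.8
finger_force: 0.0
t 2.5 tcp [ 430.9 -188.    48.9] yaw 98.93 zdir [ 0.003 -0.002 -1.   ] w 84.8 ff 0.0 F [0.6 0.2 0.2] q [-0.48 -0.23  1.86  0.    1.51 -0.64]
shift tool [ 1.9 -0.7 46.9]
turn tool z -0.36675891873392175
```

View pics/s1.png

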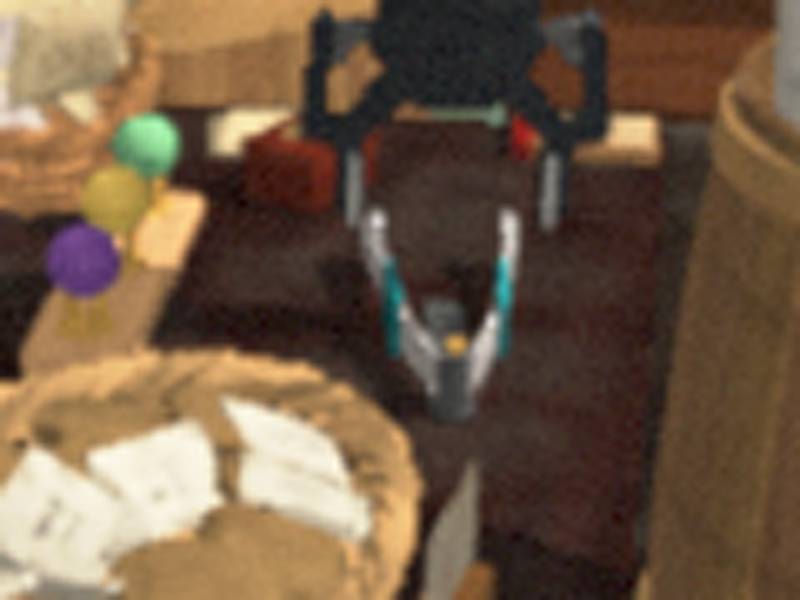

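The side crop shows the open fingers, at (352,195) and (550,200), straddling the tongs' arms evenly. I'll descend and squeeze to 50 mm.

```bash
python3 -m crank '[[[0.0015,-0.0005,0.02],[0,0,-0.4],0.085],[[0,0,0.015],[0,0,0],0.085],[[0,0,0.008],[0,0,0],0.085],[[0,0,0.003],[0,0,0],0.085],[[0,0,0],[0,0,0],0.085],[[0,0,0],[0,0,0],0.085],[[0,0,0],[0,0,0],0.07],[[0,0,0],[0,0,0],0.06]]'
python3 -m crank '[[[0,0,0],[0,0,0],0.055],[[0,0,0],[0,0,0],0.05],[[0,0,0],[0,0,0],0.05],[[0,0,0],[0,0,0],0.05],[[0,0,0],[0,0,0],0.05],[[0,0,0],[0,0,0],0.05],[[0,0,0],[0,0,0],0.05],[[0,0,0],[0,0,0],0.05]]'
python3 -c "
from h import *
st()"
```

```text
time: 3.35
tcp_pos: [429.2, -186.1, 0.9]
ee_rot: [2.033, 2.394, 0.001]
wrist_force: [-0.2, -0.1, -0.3]
grip_width: 60.5
finger_force: 0.0
time: 4.15
tcp_pos: [429.6, -186.9, 1.9]
ee_rot: [2.032, 2.392, -0.0]
wrist_force: [-0.4, -2.2, 7.2]
grip_width: 50.2
finger_force: 7.4
t 4.15 tcp [ 429.6 -186.9    1.9] yaw 99.31 zdir [ 0.002 -0.002 -1.   ] w 50.2 ff 7.441370710730553 F [-0.4 -2.2  7.2] q [-0.48 -0.19  1.91 -0.    1.42 -0.64]
```

```bash
python3 -m crank '[[[0,0,-0.004],[0,0,0],0.05],[[0,0,-0.010],[0,0,0],0.05],[[0,0,-0.018],[0,0,0],0.05],[[0,0,-0.025],[0,0,0],0.05],[[0,0,-0.025],[0,0,0],0.05],[[0,0,-0.018],[0,0,0],0.05],[[0,0,-0.010],[0,0,0],0.05],[[0,0,-0.004],[0,0,0],0.05]]'
python3 - <<'E'
from h import *
st()
from plant import viewer
p,d=viewer.snapshot("side");np.savez("s2.npz",p=p,d=d);cv2.imwrite("pics/s2.png",cv2.resize(p[110:230,230:390,::-1],(800,600),interpolation=cv2.INTER_CUBIC))
E
```

```text
time: 4.95
tcp_pos: [429.2, -186.0, 115.4]
ee_rot: [2.032, 2.394, 0.001]
wrist_force: [1.2, -0.0, -1.1]
grip_width: 50.1
finger_force: 7.3
t 4.95 tcp [ 429.2 -186.   115.4] yaw 99.34 zdir [ 0.001 -0.001 -1.   ] w 50.1 ff 7.282583266496658 F [ 1.2 -0.  -1.1] q [-0.48 -0.26  1.77  0.    1.63 -0.64]
```

View pics/s2.png

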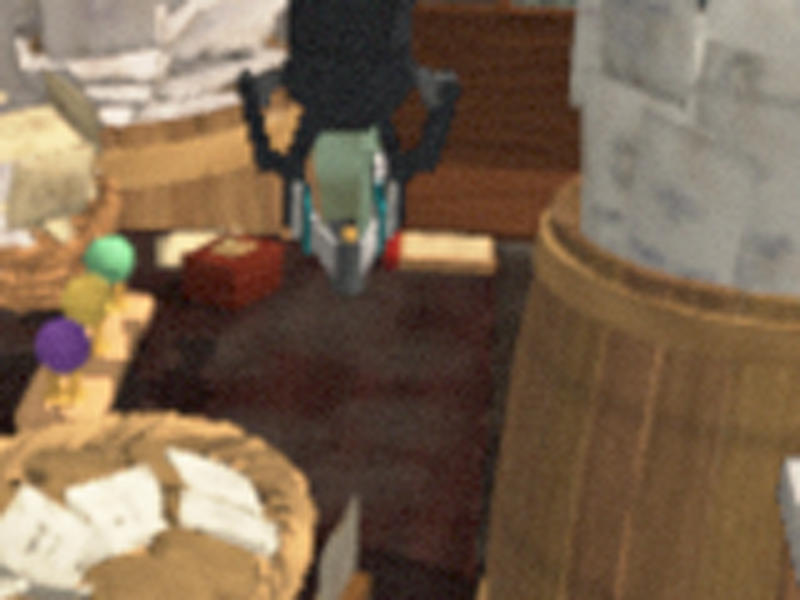

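The tongs hang level and centred between the fingers at about (345,210). Now I'll turn them to face the board.

```bash
python3 -m crank '[[[0,0,0],[0,0,-1],0.05],[[0,0,0],[0,0,-3],0.05],[[0,0,0],[0,0,-5],0.05],[[0,0,0],[0,0,-6.5],0.05],[[0,0,0],[0,0,-6.5],0.05],[[0,0,0],[0,0,-6.5],0.05],[[0,0,0],[0,0,-6.5],0.05],[[0,0,0],[0,0,-6.5],0.05]]'
python3 -m crank '[[[0,0,0],[0,0,-6.5],0.05],[[0,0,0],[0,0,-6.5],0.05],[[0,0,0],[0,0,-6.5],0.05],[[0,0,0],[0,0,-6.5],0.05],[[0,0,0],[0,0,-6],0.05],[[0,0,0],[0,0,-5],0.05],[[0,0,0],[0,0,-3],0.05],[[0,0,0],[0,0,-1.5],0.05]]'
python3 - <<'E'
from h import *
from plant import viewer
p,d=viewer.snapshot("top");np.savez("t3.npz",p=p,d=d)
st(None,182.3)
for c,s in blobs(p,(80,70,60),(105,255,255),(250,150,350,265),3)[0]: print("teal",c,s,ray("top",*c,147).round(1))
print("brass",[(c,s,ray("top",*c,145).round(1)) for c,s in blobs(p,(15,110,120),(32,255,255),(270,225,320,290),2)[0]])
cv2.imwrite("pics/t3.png",cv2.resize(p[160:280,242:402,::-1],(800,600),interpolation=cv2.INTER_CUBIC))
E
```

```text
time: 5.8
tcp_pos: [428.2, -185.6, 112.6]
ee_rot: [-1.044, -2.96, -0.001]
wrist_force: [0.5, -0.4, -1.1]
grip_width: 50.3
finger_force: 7.3
time: 6.6
tcp_pos: [428.2, -185.6, 112.8]
ee_rot: [0.067, -3.139, -0.002]
wrist_force: [0.2, 0.4, -2.5]
grip_width: 50.0
finger_force: 7.3
t 6.65 tcp [ 428.3 -185.7  113. ] yaw -177.53 zdir [-0.002  0.001 -1.   ] w 50.3 ff 7.287880405783653 F [-0.2  0.3 -1.5] q [-0.48 -0.26  1.77  0.    1.63 -2.1 ]
turn tool z 0.17406245375298113
teal [300.4 239.4] [299, 237, 4, 5, 17] [ 446.5 -161.3  147. ]
teal [299.8 257. ] [299, 256, 3, 3, 5] [ 404.7 -160.5  147. ]
brass [(array([311.1, 283.4]), [309, 281, 5, 5, 18], array([ 342.9, -188.8,  145. ]))]
```

View pics/t3.png

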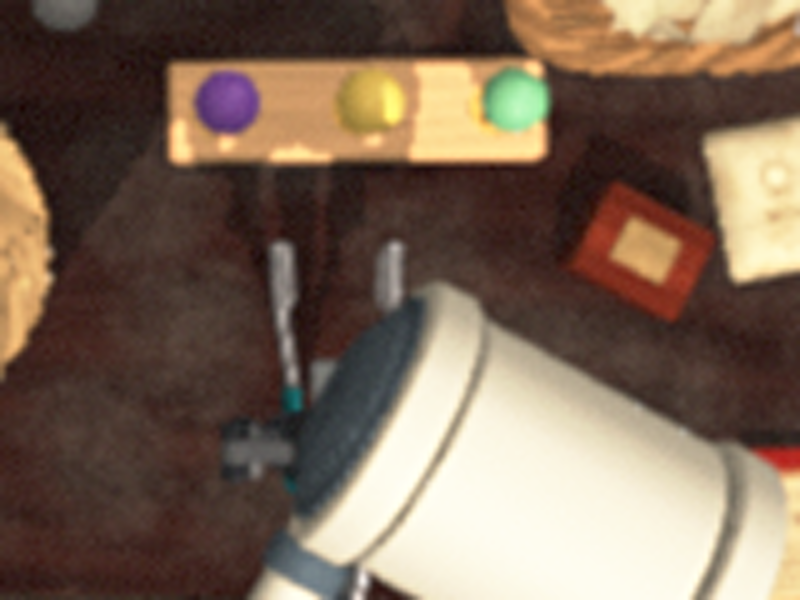

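The crop shows the tongs facing the board, tips at crop (283,272) and (391,272). Next I'll compute the tip midpoint and the ball's position in the same view, and the move between them.

```bash
python3 - <<'E'
from h import *
A=np.load("t3.npz");p=A["p"];d=A["d"]
a,b=ray("top",283/5+242,272/5+160,143),ray("top",391/5+242,272/5+160,143);print(a,b,(a+b)/2,np.linalg.norm(a-b))
h=cv2.cvtColor(p,cv2.COLOR_RGB2HSV)
k=blobs(p,(0,0,90),(180,70,255),(290,200,326,222),8);print(k[0])
for c,s in blobs(p,(120,80,30),(155,255,255),(262,165,360,195))[0]: print("purple top",c,s,ray("top",*c,50).round(1))
S=np.load("side0.npz")["p"]
for c,s in blobs(S,(118,80,30),(155,255,255),(225,165,260,195))[0]: print("purple side",c,s,ray("side",*c,50).round(1))
st()
E
```

```text
[ 506.32802918 -156.68427097  143.        ] [ 507.67431846 -209.21463433  143.        ] [ 507.00117382 -182.94945265  143.        ] 52.547612413130295
[(array([298.2, 214.5]), [296, 208, 5, 14, 57]), (array([319.6, 214.8]), [317, 208, 6, 14, 74])]
purple top [287.1 180. ] [281, 175, 13, 11, 113] [ 601.3 -138.1   50. ]
purple side [241.7 178.4] [237, 173, 11, 11, 92] [ 604.1 -138.5   50. ]
t 6.65 tcp [ 428.3 -185.7  113. ] yaw -177.53 zdir [-0.002  0.001 -1.   ] w 50.3 ff 7.287880405783653 F [-0.2  0.3 -1.5] q [-0.48 -0.26  1.77  0.    1.63 -2.1 ]
```

```bash
python3 -m crank '[[[0,0.007,0],[0,0,0],0.05],[[0,0.013,0],[0,0,0],0.05],[[0,0.013,0.005],[0,0,0],0.05],[[0,0.007,0.015],[0,0,0],0.05],[[0,0,0.025],[0,0,0],0.05],[[0,0,0.017],[0,0,0],0.05],[[0,0,0.009],[0,0,0],0.05],[[0,0,0.003],[0,0,0],0.05]]'
python3 -m crank '[[[0,0,0],[0,0,0],0.05],[[-0.005,0,0],[0,0,0],0.05],[[-0.010,0,0],[0,0,0],0.05],[[-0.015,0,0],[0,0,0],0.05],[[-0.010,0,0],[0,0,0],0.05],[[-0.005,0,0],[0,0,0],0.05],[[0,0,0],[0,0,0],0.05],[[0,0,0],[0,0,0],0.05]]'
python3 - <<'E'
from h import *
from plant import viewer
p,d=viewer.snapshot("top");np.savez("t4.npz",p=p,d=d)
st((428.3+94.5,-185.7+43.9,38),182.4)
print("tips",blobs(p,(0,0,90),(180,70,255),(270,180,310,222),6)[0])
for c,s in blobs(p,(120,80,30),(155,255,255),(262,165,360,195))[0]: print("purple top",c,s,ray("top",*c,50).round(1))
cv2.imwrite("pics/t4.png",cv2.resize(p[165:225,262:342,::-1],(800,600),interpolation=cv2.INTER_CUBIC))
E
```

```text
time: 7.45
tcp_pos: [426.3, -145.2, 38.4]
ee_rot: [0.065, -3.138, -0.002]
wrist_force: [-0.2, 0.3, -0.8]
grip_width: 50.0
finger_force: 7.3
time: 8.25
tcp_pos: [472.0, -144.1, 40.1]
ee_rot: [0.064, -3.14, -0.0]
wrist_force: [-0.8, -0.6, -0.3]
grip_width: 50.0
finger_force: 7.3
t 8.3 tcp [ 471.8 -144.1   40.1] yaw -177.67 zdir [-0.001  0.    -1.   ] w 50.0 ff 7.285938039422035 F [-0.8  0.7 -1.2] q [-0.37 -0.15  1.81 -0.    1.48 -1.98]
shift tool [-51.    0.3   2.1]
turn tool z -0.07300291412070692
tips [(array([278.9, 198.8]), [277, 192, 5, 15, 51]), (array([296. , 209.7]), [280, 193, 30, 29, 634])]
purple top [287.1 180. ] [281, 174, 13, 13, 114] [ 601.3 -138.1   50. ]
```

View pics/t4.png

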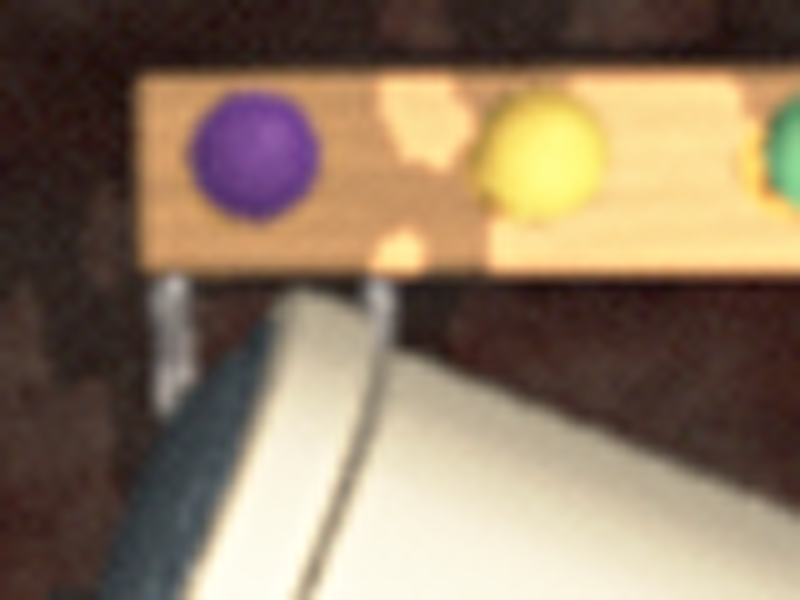

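The crop shows the tips at the board edge, crop (172,290) and (381,290), with the purple ball at (255,155), so the tongs look slightly right of it. I'll quantify that.

```bash
python3 - <<'E'
from h import *
for z in(52,66):
  a,b=[ray("top",262+c/10,165+29,z) for c in(172,381)];print(z,a.round(1),b.round(1),((a+b)/2).round(1),np.linalg.norm(a-b))
print(ray("top",262+25.5,165+15.5,50))
A=np.load("t4.npz");g=A["p"][190:202,274:308].sum(2);print(g)
E
```

```text
52 [ 562.6 -117.3   52. ] [ 564.1 -173.6   52. ] [ 563.4 -145.4   52. ] 56.32545068313158
66 [ 561.4 -115.9   66. ] [ 562.9 -171.4   66. ] [ 562.1 -143.7   66. ] 55.493022634927826
[ 599.94638332 -139.18444978   50.        ]
[[161 199 359 452 467 458 453 455 472 463 464 466 459 472 469 464 469 470
  462 459 473 458 461 454 470 545 632 644 648 634 546 475 465 463]
 [148 184 304 382 391 392 390 383 385 389 390 382 392 388 385 393 385 390
  384 383 387 384 381 382 418 557 601 607 614 596 478 393 382 375]
 [136 132 187 262 330 398 332 266 250 252 258 235 232 221 225 222 224 226
  224 219 222 225 214 219 283 402 415 388 379 350 266 220 215 217]
 [127 120 153 267 404 521 381 188 144 139 132 122 113 124 106 108 147 184
  202 164 142 122 104 134 264 420 407 260 158 126 112 112 112 114]
 [120 112 179 323 422 468 352 198 137 121 132 137 129 141 142 174 238 323
  365 319 280 225 162 172 302 490 479 290 130 105 116  94 108 104]
 [113 117 179 333 418 406 321 223 186 165 157 146 142 152 158 250 339 405
  462 465 448 397 330 289 318 455 493 319 142 114 121 108 109 111]
 [124 122 160 292 372 379 316 211 168 163 155 154 144 137 191 300 373 431
  494 505 491 476 459 421 393 452 445 274 146 106 115 105 111 134]
 [123 111 146 238 334 370 317 224 157 169 167 137 143 148 184 275 374 459
  499 516 503 496 501 489 463 479 426 268 130 110 109 114 113 163]
 [107 115 121 207 321 352 369 264 174 152 153 146 138 152 199 294 397 484
  512 527 509 515 506 503 505 480 405 247 117  94 103  92 118 146]
 [122 107 122 216 315 356 380 271 166 137 137 152 152 152 218 331 431 519
  541 532 525 522 527 512 507 465 378 263 148 122 116 107  97 130]
 [116 112 109 203 315 360 384 263 148 137 152 181 181 174 241 368 475 552
  567 554 546 544 534 525 511 437 399 372 327 282 216 163 108 112]
 [137 133 130 237 374 396 428 288 167 139 173 192 184 205 278 406 517 587
  591 581 566 554 553 558 520 422 412 454 469 456 391 321 227 172]]
```

```bash
python3 -m crank '[[[0,0.002,0.001],[0,0,0],0.05],[[-0.005,0,0],[0,0,0],0.05],[[-0.010,0,0],[0,0,0],0.05],[[-0.013,0,0],[0,0,0],0.05],[[-0.012,0,0],[0,0,0],0.05],[[-0.007,0,0],[0,0,0],0.05],[[-0.004,0,0],[0,0,0],0.05],[[0,0,0],[0,0,0],0.05]]'
python3 - <<'E'
from h import *
from plant import viewer
st((522.8,-139.8,38),182.4)
I=[]
for n,(x,y,w,h) in(("top",(262,160,60,45)),("side",(220,150,60,45))):
    p,d=viewer.snapshot(n);np.savez(n+"5.npz",p=p,d=d);I.append(cv2.resize(p[y:y+h,x:x+w,::-1],(400,300),interpolation=cv2.INTER_CUBIC))
    for c,s in blobs(p,(118,80,30),(155,255,255),(225,165,300,195))[0]: print(n,c,s,ray(n,*c,50).round(1))
cv2.imwrite("pics/b5.png",np.hstack(I))
E
```

```text
time: 9.1
tcp_pos: [523.4, -140.0, 39.1]
ee_rot: [0.064, -3.141, -0.0]
wrist_force: [-0.7, -0.4, -0.4]
grip_width: 50.1
finger_force: 7.3
t 9.1 tcp [ 523.4 -140.    39.1] yaw -177.65 zdir [-0.  0. -1.] w 50.1 ff 7.2838615626096725 F [-0.7 -0.4 -0.4] q [-0.32 -0.02  1.68  0.    1.48 -1.94]
shift tool [0.6 0.2 1.1]
turn tool z -0.05297754128343968
side [243.  175.3] [238, 174, 9, 5, 18] [ 606.2 -164.1   50. ]
```

View pics/b5.png

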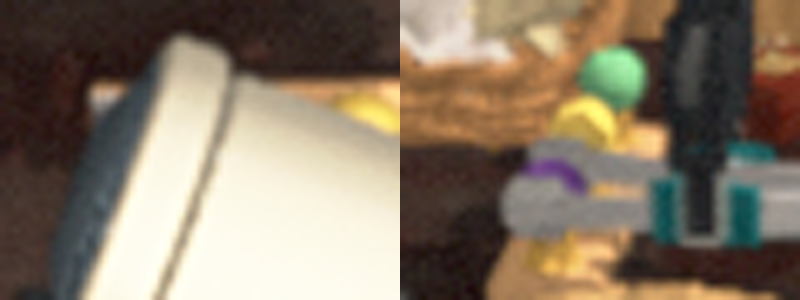

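In the side view (right half) the purple ball sits between the near tip (550,205) and the far tip (555,160), centred along the cups. The top view is blocked by the arm. Closing now.

```bash
python3 -m crank '[[[0,0,0],[0,0,0],0.048],[[0,0,0],[0,0,0],0.046],[[0,0,0],[0,0,0],0.044],[[0,0,0],[0,0,0],0.042],[[0,0,0],[0,0,0],0.040],[[0,0,0],[0,0,0],0.038],[[0,0,0],[0,0,0],0.036],[[0,0,0],[0,0,0],0.036]]'
python3 -c "
from h import *
st()"
```

```text
time: 10.0
tcp_pos: [523.0, -140.1, 39.4]
ee_rot: [-0.064, 3.141, -0.0]
wrist_force: [-0.5, -0.6, -0.9]
grip_width: 38.6
finger_force: 60.0
t 10.0 tcp [ 523.  -140.1   39.4] yaw -177.67 zdir [ 0. -0. -1.] w 38.6 ff 59.99548891559243 F [-0.5 -0.6 -0.9] q [-0.32 -0.02  1.68  0.    1.48 -1.94]
```

The fingers stopped at 38.6 mm with 60 N, so the tongs are closed on the ball. Lifting gently.

```bash
python3 -m crank '[[[0,0,-0.002],[0,0,0],0.036],[[0,0,-0.005],[0,0,0],0.036],[[0,0,-0.010],[0,0,0],0.036],[[0,0,-0.015],[0,0,0],0.036],[[0,0,-0.015],[0,0,0],0.036],[[0,0,-0.010],[0,0,0],0.036],[[0,0,-0.005],[0,0,0],0.036],[[0,0,-0.002],[0,0,0],0.036]]'
python3 -m crank '[[[0,0,-0.005],[0,0,0],0.036],[[0.003,0,-0.012],[0,0,0],0.036],[[0.008,0,-0.020],[0,0,0],0.036],[[0.015,0,-0.020],[0,0,0],0.036],[[0.022,0,-0.012],[0,0,0],0.036],[[0.022,0,-0.005],[0,0,0],0.036],[[0.015,0,0],[0,0,0],0.036],[[0.005,0,0],[0,0,0],0.036]]'
python3 - <<'E'
from h import *
from plant import viewer
I=[];st()
for n,(x,y,w,h) in(("top",(252,150,80,60)),("side",(220,110,80,60))):
    p,d=viewer.snapshot(n);np.savez(n+"6.npz",p=p,d=d);I.append(cv2.resize(p[y:y+h,x:x+w,::-1],(400,300),interpolation=cv2.INTER_CUBIC))
    for c,s in blobs(p,(118,80,30),(155,255,255),(200,110,310,220))[0]: print(n,c,s,ray(n,*c,163).round(1))
cv2.imwrite("pics/b6.png",np.hstack(I))
# box rim in undisturbed top view
A=np.load("top0.npz");d=A["d"]
b=np.array([(u,v,*pt("top",u,v,d[v,u])) for v in range(225,280) for u in range(78,135) if d[v,u]>0])
m=(b[:,4]>49)&(b[:,4]<60)
for v in range(230,275,3):
    q=b[m&(b[:,1]==v)];print(v,q[:,0].astype(int).tolist()[:22],q[:,2].mean().round(0) if len(q) else "")
E
```

```text
time: 10.8
tcp_pos: [523.4, -140.2, 104.4]
ee_rot: [-0.064, 3.14, -0.001]
wrist_force: [-0.3, -0.4, -1.3]
grip_width: 38.6
finger_force: 60.2
time: 11.6
tcp_pos: [432.2, -143.9, 178.3]
ee_rot: [-0.063, 3.14, -0.001]
wrist_force: [-0.3, 0.6, -1.7]
grip_width: 38.5
finger_force: 60.3
t 11.6 tcp [ 432.2 -143.9  178.3] yaw -177.7 zdir [ 0.001 -0.001 -1.   ] w 38.5 ff 60.25192047469318 F [-0.3  0.6 -1.7] q [-0.4  -0.31  1.7  -0.    1.75 -2.01]
top [296.5 211.5] [291, 204, 12, 16, 155] [ 512.4 -148.6  163. ]
230 [] 
233 [] 
236 [86, 87, 88, 89, 90, 91, 92, 93, 94, 95, 96, 97, 98, 99, 100, 101, 102, 103, 104, 105, 106, 107] 439.0
239 [84, 85, 123, 124] 432.0
242 [84, 85, 123] 424.0
245 [84, 85, 123, 124] 416.0
248 [84, 85, 123, 124] 408.0
251 [84, 85, 123, 124] 400.0
254 [84, 85, 123, 124] 393.0
257 [84, 85, 123, 124] 385.0
260 [84, 85, 123, 124] 377.0
263 [84, 85, 123, 124] 370.0
266 [84, 85, 123, 124] 362.0
269 [84, 85, 87, 88, 89, 90, 91, 92, 93, 94, 95, 96, 97, 98, 99, 100, 101, 102, 103, 104, 105, 106] 354.0
272 []
```

View pics/b6.png

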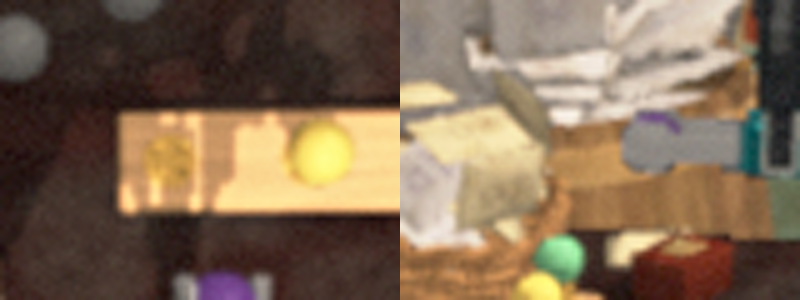

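The ball is off its seat and held between the tips (left half, 222,290). The empty prongs are at (170,160), and yellow and green are still on their seats. Now I'll work out the carry to the box.

```bash
python3 - <<'E'
from h import *
b=ray("top",104.2,252.9,55);print("mouth",b)
S=np.load("side0.npz")["p"]
print("side check", [ray("side",u/1.5625,v/1.5625,55).round(0) for u,v in((413,414),(482,418),(404,464),(482,470))])
c=ray("top",296.5,211.5,190);print("ball",c)
st((432.2+b[0]-512.5,-143.9+b[1]+140.5,178))
E
```

```text
mouth [395.7269602  337.32663683  55.        ]
side check [array([445., 297.,  55.]), array([356., 288.,  55.]), array([438., 391.,  55.]), array([348., 383.,  55.])]
ball [ 511.34883276 -144.69250523  190.        ]
t 11.7 tcp [ 432.9 -143.8  177.7] yaw -177.7 zdir [ 0.001 -0.    -1.   ] w 38.8 ff 60.263606971129775 F [ 0.5  0.1 -1.4] q [-0.4  -0.31  1.69  0.    1.75 -2.01]
shift tool [ 98.1 482.1  -0.5]
```

```bash
python3 -m crank '[[[0.002,0.010,0],[0,0,0],0.036],[[0.004,0.020,0],[0,0,0],0.036],[[0.006,0.030,0],[0,0,0],0.036],[[0.007,0.035,0],[0,0,0],0.036],[[0.007,0.035,0],[0,0,0],0.036],[[0.007,0.035,0],[0,0,0],0.036],[[0.007,0.035,0],[0,0,0],0.036],[[0.007,0.035,0],[0,0,0],0.036]]'
python3 -m crank '[[[0.008,0.040,0],[0,0,0],0.036],[[0.008,0.040,0],[0,0,0],0.036],[[0.008,0.040,0],[0,0,0],0.036],[[0.008,0.040,0],[0,0,0],0.036],[[0.007,0.035,0],[0,0,0],0.036],[[0.006,0.028,0],[0,0,0],0.036],[[0.003,0.017,0],[0,0,0],0.036],[[0.002,0.008,0],[0,0,0],0.036]]'
python3 - <<'E'
from h import *
st((396.5-80,338.5-3.3,105),182.3)
E
```

```text
time: 12.5
tcp_pos: [376.0, 91.2, 177.1]
ee_rot: [0.065, -3.141, -0.001]
wrist_force: [0.2, 0.2, -2.2]
grip_width: 38.2
finger_force: 60.3
time: 13.3
tcp_pos: [315.3, 336.9, 176.6]
ee_rot: [0.068, -3.139, 0.001]
wrist_force: [0.2, 0.3, -2.1]
grip_width: 38.3
finger_force: 60.4
t 13.3 tcp [315.3 336.9 176.6] yaw -177.51 zdir [-0.001 -0.001 -1.   ] w 38.3 ff 60.40825699456036 F [ 0.2  0.3 -2.1] q [ 0.74 -0.29  1.68  0.    1.75 -0.87]
shift tool [-1.2 -1.7 71.6]
turn tool z 0.19137036082940995
```

```bash
python3 -m crank '[[[-0.001,-0.001,0.003],[0,0,0],0.036],[[0,0,0.009],[0,0,0],0.036],[[0,0,0.016],[0,0,0],0.036],[[0,0,0.016],[0,0,0],0.036],[[0,0,0.009],[0,0,0],0.036],[[0,0,0.003],[0,0,0],0.036],[[0,0,0],[0,0,0],0.036],[[0,0,0],[0,0,0],0.036]]'
python3 - <<'E'
from h import *
from plant import viewer
I=[];st()
for n,(x,y,w,h) in(("top",(60,170,160,120)),("side",(230,200,160,120))):
    p,d=viewer.snapshot(n);np.savez(n+"7.npz",p=p,d=d);I.append(cv2.resize(p[y:y+h,x:x+w,::-1],(400,300),interpolation=cv2.INTER_CUBIC))
    for c,s in blobs(p,(118,80,30),(155,255,255),(60,170,360,300))[0]: print(n,c,s,ray(n,*c,130).round(1))
cv2.imwrite("pics/b7.png",np.hstack(I))
p=np.load("top7.npz")["p"]
for nm,lo,hi in(("yellow",(20,110,120),(35,255,255)),("green",(55,70,50),(85,255,255))):print(nm,blobs(p,lo,hi,(300,165,360,195),40)[0])
E
```

```text
time: 14.1
tcp_pos: [317.8, 334.1, 121.9]
ee_rot: [-0.064, 3.14, 0.001]
wrist_force: [-0.0, -0.5, -0.4]
grip_width: 38.5
finger_force: 60.4
t 14.1 tcp [317.8 334.1 121.9] yaw -177.68 zdir [ 0.001  0.001 -1.   ] w 38.5 ff 60.426009418442845 F [-0.  -0.5 -0.4] q [ 0.74 -0.29  1.78 -0.    1.65 -0.87]
top [ 90.3 255.5] [85, 249, 11, 14, 123] [395.4 340.9 130. ]
side [287.3 241.2] [279, 238, 18, 10, 77] [397.3 313.9 130. ]
yellow [(array([315.3, 180.4]), [308, 174, 15, 14, 154])]
green [(array([344.3, 179.1]), [339, 174, 13, 12, 79])]
```

View pics/b7.png

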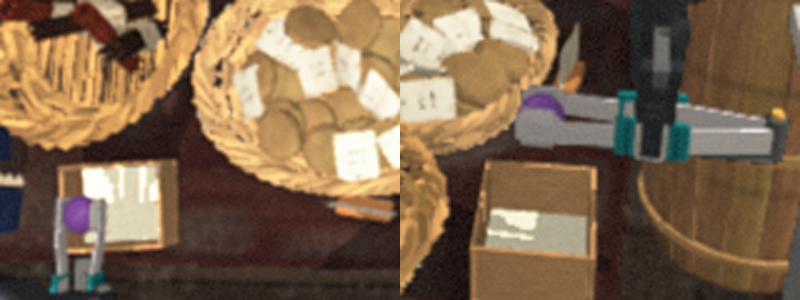

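The ball is held in the tips at (80,215) in the left half and sits high above the box mouth. It measures (395,341) against the mouth centre of (396,338), and the other two balls are still seated.

```bash
python3 -c "
from plant import hand_in
print(hand_in())"
```

```text
the job is handed in; nothing more can be done
None
```

I handed the job in with the tongs still gripping the purple ball, held within about 3 mm of the middle of the gift box and roughly 60 mm clear above its mouth; the yellow and green balls are still on their seats, and the arm took 14 s of the 48 s allowed.

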